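# Fish the bench timer out of the gap between the instrument boxes

## Robot

A 6-joint arm with a two-finger parallel gripper is mounted at the origin on the work surface. World frame = base frame: x ahead of the robot, y to its left, z up, the work surface at z = 0. Lengths are in mm, angles in rad, forces in N, time in s.
With the tool pointing down it reaches from about 300 to 825 mm from the base axis. Payload 5.4 kg.
Tool frame: the origin (TCP) lies at the very end of the fingers, on their centre line; the grasp point (between the pads) lies 19 mm behind it; z points along the fingers, y is the line along which they close (so a half turn about z gives the same grasp; the last joint's range is limited). The gripper opens to 92 mm and grips with 3 to 60 N. Pads are 20 mm wide; open, the fingers measure 128 mm over their backs; the gripper's body (75 mm by 189 mm) begins 69 mm behind the grasp point.
Start: joints at [-1.518, 0.158, 1.597, -0, 1.386, -0.21], TCP at [149.353, -555.247, 214.601] pointing down, gripper open.
Joint ranges: [-2.91, 2.91], [-0.94, 2.29], [0.18, 2.7], [-1.29, 4.43], [0.17, 2.64], [-3, 3]. Speed limits (rad/s): [2.57, 2.57, 3.14, 3.14, 3.14, 3.14].

## Interface

Orientations are given as a unit quaternion [x, y, z, w].
In Python, from cell import bot gives the robot as it stands.
- The arm moves only by the tool step_arm, never from a script. Its argument "commands" is text: rows parted by semicolons, each of 7 numbers parted by spaces: the turn, a rotation vector about the tool's x, y, z in degrees, then the shift along the tool's x, y, z in m, then the finger opening in m, from 0 to 0.0919. A call has 1 to 5 rows; each row is the pose to reach, as a shift and turn from the pose commanded when the call began, along the tool's axes at that moment; what a row does not reach only later rows make up. A row lasts 1/10 s, in which the tool goes at most 50 mm and 8.59 degrees, less where a joint would pass 70% of its speed; a pose out of reach is approached as far as the arm can. A call with a gripper value outside its range is refused whole. The fingers move at their own pace and stop on an object; "force" is the grip in N (left out, the last holds). Time passes only in rows, so rows that repeat a pose let the fingers close. It gives the time, the measured TCP pose, the force, the opening and the grip force at its end, in the units of the state.
- bot.get_state(): the state, without advancing time (a new reading comes with each control period).
- bot.read_camera(name): name is "side" or "top" or "wrist"; returns (picture, depth): 420x560x3 uint8, red, green, blue; 420x560 float32, mm along the optical axis (not along the pixel's ray), 0 where there is no reading.
- bot.calibration(name): a dict with "camera_matrix" (3x3 intrinsics, pixels), "rvec" (rotation vector, rad) and "tvec" (3), from world to camera coordinates, as OpenCV has them. Camera axes: x right, y down, z forward; pixel columns grow to the right and rows downward; lengths in mm; the calibration is good to about 2 mm. A picture is of the moment at which its call begins: read the wrist's pose just before it. calibration takes no time and is no camera call; for the wrist camera it gives the pose at the moment of the call.
- bot.finish_job(): hands the job in; it is judged then, once.
The state is a dict: "time": time; "q": joint angles; "qvel": joint speeds; "tau": joint torques, N m; "position": TCP position; "eef_rot": TCP orientation; "ft_force": force on the tool from outside, world axes, zero at the start; "ft_torque": the same for the moment, N m; "width": finger opening in mm; "grasp_force": force on a finger pad.
Only numpy, scipy, OpenCV 4.12 (cv2) and the standard library are available. Lean on these libraries where they do the work, as an engineer would, in place of code of your own. Each camera call takes 0.05 s, during which the arm holds its last target. There are 200 camera calls.

## Task

The flat digital timer has slipped down one of the two narrow gaps between the steel instrument boxes. Take it by the top edge that sticks out, pull it straight up and stand it upright in its empty steel cradle, lowering it all the way in before letting go rather than dropping it. Leave the wider slide case in the other gap where it is.

Things in the scene. Friction and masses are not known exactly. Their poses are not given: they have to be found in the camera images.
- timer: Flat digital timer, white plastic, standing on edge in one of the two gaps: 62 mm wide (its x), 18 mm thick (its y), 95 mm tall (its z, up), 60 to 130 g. Two round grey buttons stand 3 mm proud of its top edge, 17 mm either side of the middle; a grey display is on one face. Origin: centre of its underside. About 31 mm of it stands above the box tops at the start. It slides freely along and out of the gap.
- slide_case: Slide case, a plain white plastic case without buttons, standing in the other gap: 85 mm wide (its x), 18 mm thick (its y), 88 mm tall (its z, up). Origin: centre of its underside. It stays where it is.
- boxes: Three closed steel boxes side by side, fixed: 160 x 243 mm (x, y) over all, flat tops 64 mm above the work surface. Origin: centre of the underside. Two gaps run along its x, centred 48.5 mm either side along its y: 22 mm wide, 150 mm long, floor 4 mm above the work surface; which holds the timer varies. A thin white test cassette (70 x 20 x 6 mm) lies flat on one outer box; it is no part of the job.
- cradle: The timer's cradle, fixed: an empty open-topped steel pocket, 100 x 44 mm outside, 90 mm (its x) by 34 mm (its y) inside, walls 5 mm thick, rim 40 mm and inner floor 5 mm above the work surface. Origin: centre of the underside. The timer stands in it with its width along the cradle's x, and may lean against a wall.
Things that resemble listed ones, but are neither listed nor needed, are in the scene too. Of the things like the cradle, leave any that is purple or turquoise; of the rest the larger one is meant.

How it is judged:
By the outcome, as a careful person would: the job done as asked, in the order asked, and still so for the second after the job is handed in, with the robot touching nothing.
It also fails if it takes over 43 s, if anything falls off the work surface, if the arm or the gripper's body presses on something with over 40 N, if the wrist force passes 120 N, or if a joint passes its speed limit or range.

## Working session

There is one attempt and no reset: what is moved stays moved. The work goes in short steps, Python scripts to look and compute and a tool call to move; the robot and the scene stay as the last step left them, time stands still between calls to the robot, and variables do not carry over. Pictures are saved under pics/ and viewed, at most 10 in all, crops included, and the job is handed in when it is done.

Besides the shell and the picture viewer there is one more tool, called as name(argument=value, ...) on one line, values as JSON. step_arm: Moves the arm, as the interface text tells. Its arguments: {"type":"object","properties":{"commands":{"type":"string"},"force":{"type":"number"}},"required":["commands"]}

```bash
mkdir -p pics
cat > h.py <<'E'
import numpy as np,cv2
from cell import bot
def grab(n):
    c=bot.calibration(n);im,d=bot.read_camera(n)
    return im,d,c
def cloud(d,c):
    K=c["camera_matrix"];K=np.array(K);R=cv2.Rodrigues(np.array(c["rvec"],float))[0];t=np.array(c["tvec"],float).ravel()
    v,u=np.mgrid[:d.shape[0],:d.shape[1]]
    P=np.stack([(u-K[0,2])/K[0,0]*d,(v-K[1,2])/K[1,1]*d,d],-1)
    W=(P-t)@R
    W[d<=0]=np.nan
    return W
E
python3 - <<'E'
from h import *
for n in("top","side"):
    im,d,c=grab(n);cv2.imwrite(f"pics/{n}0.png",im[...,::-1]);np.savez(f"{n}0.npz",im=im,W=cloud(d,c))
s=bot.get_state();print(s["time"],s["position"],s["eef_rot"])
E
```

```text
0.1 [ 149.3416078  -554.68638046  213.6971409 ] [ 9.91377535e-01  1.31033674e-01  7.26546727e-05 -8.68537883e-04]
```

View pics/top0.png

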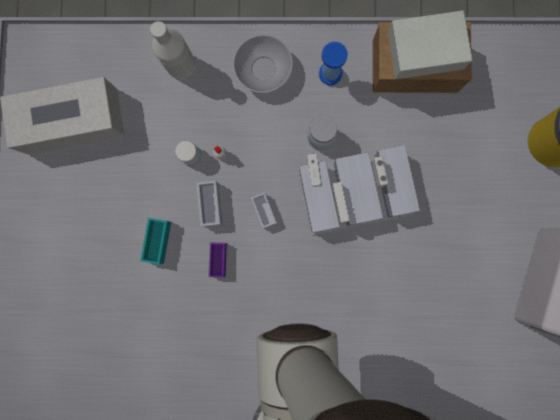

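View pics/side0.png

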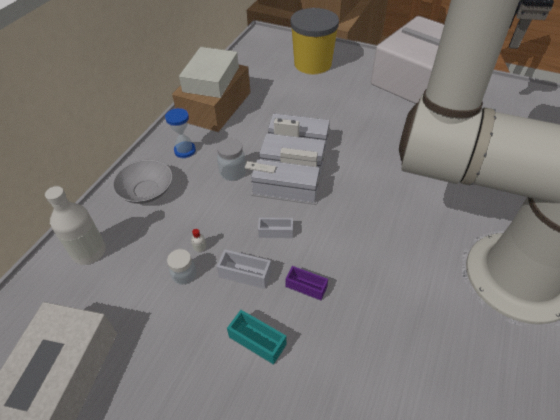

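The top view shows the timer, with its two buttons, in the right-hand gap at about (381,171). The slide case is at (341,203) and the cassette at (315,170). The larger grey cradle is at (209,204), with a smaller grey one at (264,211). The side view agrees. Next I measure their poses.

Run:
```python
from h import *
z=np.load("top0.npz");W=z["W"];im=z["im"]
def rect(u0,u1,v0,v1,zl,zh,name):
    w=W[v0:v1,u0:u1].reshape(-1,3);w=w[(w[:,2]>zl)&(w[:,2]<zh)]
    r=cv2.minAreaRect(w[:,:2].astype(np.float32));print(name,len(w),r,"z",np.percentile(w[:,2],[5,50,95]).round(1))
rect(368,395,145,195,80,110,"timer")
rect(330,352,175,230,76,110,"case")
rect(295,425,140,240,55,72,"boxes")
rect(190,228,172,235,28,50,"cradle")
rect(248,280,188,232,15,50,"small")
s=np.load("side0.npz");W=s["W"]
rect(265,305,112,140,76,110,"timer side")
rect(275,322,140,168,76,110,"case side")
rect(212,275,245,290,30,50,"cradle side")
rect(245,335,110,205,55,72,"boxes side")
z=np.load("top0.npz")["W"]
for p in((381,171),(341,203),(209,204),(209,184),(315,165),(322,133)):print(p,z[p[1],p[0]].round(0))
```

```text
timer 289 ((591.6371459960938, -162.46908569335938), (61.982418060302734, 18.477087020874023), 11.73186206817627) z [ 86.1  99.2 102.9]
case 367 ((524.009521484375, -77.97686767578125), (84.50548553466797, 18.56494903564453), 12.52562141418457) z [83.7 92.3 95.2]
boxes 6075 ((581.8350830078125, -115.54067993164062), (204.77391052246094, 239.63546752929688), 12.177993774414062) z [61.1 64.5 68.3]
cradle 350 ((522.1475219726562, 217.5804443359375), (100.09619903564453, 44.81956481933594), 6.800647735595703) z [31.2 39.4 43.1]
small 170 ((508.66436767578125, 91.73824310302734), (74.52149200439453, 32.968727111816406), 22.193307876586914) z [19.3 30.2 33.6]
timer side 287 ((591.2103881835938, -159.48410034179688), (60.97857666015625, 22.316104888916016), 10.691762924194336) z [ 77.5  94.6 101.7]
case side 379 ((524.1885986328125, -75.48896026611328), (85.13227081298828, 21.428682327270508), 12.147157669067383) z [77.8 90.8 93.9]
cradle side 561 ((521.7980346679688, 219.23631286621094), (101.07785034179688, 46.951080322265625), 7.893900394439697) z [31.3 39.  42.4]
boxes side 3313 ((565.7715454101562, -116.68994140625), (169.78134155273438, 243.62049865722656), 11.543679237365723) z [59.2 64.2 69.7]
(381, 171) [ 590. -164.   98.]
(341, 203) [521. -80.  92.]
(209, 204) [522. 220.   6.]
(209, 184) [567. 219.  20.]
(315, 165) [606. -24.  70.]
(322, 133) [674. -38.  84.]
```

```bash
cat > go.py <<'E'
import sys;from cell import bot;import numpy as np
from scipy.spatial.transform import Rotation as Ro
x,y,z,yaw=map(float,sys.argv[1:5]);s=bot.get_state()
R=Ro.from_quat(s["eef_rot"]);T=Ro.from_euler("z",yaw,degrees=True)*Ro.from_quat([1,0,0,0])
print("turn",(R.inv()*T).as_rotvec(degrees=True).round(2),"shift m",(R.inv().apply(np.array([x,y,z])-s["position"])/1000).round(4))
print("pos",s["position"].round(1),"q",np.round(s["q"],2),"F",np.round(s["ft_force"],1),"w",round(s["width"],1),"g",round(s["grasp_force"],1),"t",s["time"])
E
python3 go.py 591.5 -162 200 12
```

```text
turn [-0.1  -0.02  3.06] shift m [ 0.529  -0.2643  0.0143]
pos [ 149.3 -554.7  213.7] q [-1.52  0.16  1.6   0.    1.39 -0.21] F [ 0.4 -0.5  1. ] w 91.7 g 0.0 t 0.1
```

step_arm(commands="0 0 1 0.04 -0.02 0.002 0.0919; 0 0 3 0.085 -0.0425 0.005 0.0919; 0 0 3 0.13 -0.065 0.005 0.0919; 0 0 3 0.17 -0.085 0.005 0.0919; 0 0 3 0.21 -0.105 0.005 0.0919")

```text
time: 0.6
position: [325.9, -397.5, 209.2]
eef_rot: [0.994, 0.105, -0.0, -0.0]
ft_force: [0.2, -0.6, -0.5]
width: 92.1
grasp_force: 0.0
```

```bash
python3 go.py 591.5 -162 200 12
```

```text
turn [-0.04  0.    0.05] shift m [ 0.3089 -0.1749  0.0093]
pos [ 325.9 -397.5  209.2] q [-1.12  0.    1.77  0.    1.37  0.24] F [ 0.2 -0.6 -0.5] w 92.1 g 0.0 t 0.6
```

step_arm(commands="0 0 0 0.04 -0.0225 0.002 0.0919; 0 0 0 0.08 -0.045 0.005 0.0919; 0 0 0 0.12 -0.068 0.005 0.0919; 0 0 0 0.16 -0.09 0.007 0.0919; 0 0 0 0.2 -0.113 0.009 0.0919")

```text
time: 1.1
position: [497.9, -245.4, 200.3]
eef_rot: [0.994, 0.105, -0.0, -0.0]
ft_force: [0.2, -0.4, 0.9]
width: 91.7
grasp_force: 0.0
```

```bash
python3 go.py 591.5 -162 200 12
```

```text
turn [-0.01  0.02  0.06] shift m [ 0.109  -0.062   0.0002]
pos [ 497.9 -245.4  200.3] q [-0.68  0.12  1.67 -0.    1.35  0.68] F [ 0.2 -0.4  0.9] w 91.7 g 0.0 t 1.1
```

step_arm(commands="0 0 0 0.04 -0.0225 0 0.0919; 0 0 0 0.08 -0.045 0 0.0919; 0 0 0 0.109 -0.062 0 0.0919; 0 0 0 0.109 -0.062 0 0.0919; 0 0 0 0.109 -0.062 0 0.0919")

```text
time: 1.6
position: [590.2, -163.2, 199.9]
eef_rot: [0.994, 0.106, -0.001, -0.0]
ft_force: [-0.8, -0.6, 0.4]
width: 91.9
grasp_force: 0.0
```

```bash
python3 - <<'E'
from h import *
im,d,c=grab("wrist");cv2.imwrite("pics/w1.png",im[...,::-1]);W=cloud(d,c)
m=(W[...,2]>78)&(W[...,2]<106)
n,l,st,_=cv2.connectedComponentsWithStats(m.astype(np.uint8))
for i in range(1,n):
    if st[i,4]>400:
        w=W[l==i];print(st[i],cv2.minAreaRect(w[:,:2].astype(np.float32)),np.percentile(w[:,2],[5,50,95]))
E
python3 go.py 591.5 -162 70 12
```

```text
[ 400    0  160   38 3310] ((803.1635131835938, -292.28521728515625), (22.859506607055664, 135.2643280029297), 2.4595947265625) [79.73192377 88.92308851 90.59110568]
[ 134   48   68   73 3798] ((686.2410278320312, -40.56034469604492), (58.89176940917969, 58.839874267578125), 72.02532196044922) [83.01108833 84.43368416 85.65970087]
[ 269  181   19   65 1197] ((592.4725952148438, -162.69053649902344), (61.92021179199219, 17.83038330078125), 12.302814483642578) [ 95.04933752  98.24542562 101.32820896]
[172 216  25  45 806] ((545.0714721679688, -74.311767578125), (44.156761169433594, 18.729488372802734), 12.491134643554688) [80.19138324 91.03662277 92.23250962]
turn [-0.02  0.07  0.05] shift m [ 0.0022 -0.0015  0.1301]
pos [ 589.8 -163.9  200.1] q [-0.47  0.26  1.5  -0.    1.38  0.89] F [ 0.  -0.2 -0.5] w 92.2 g 0.0 t 1.65
```

View pics/w1.png

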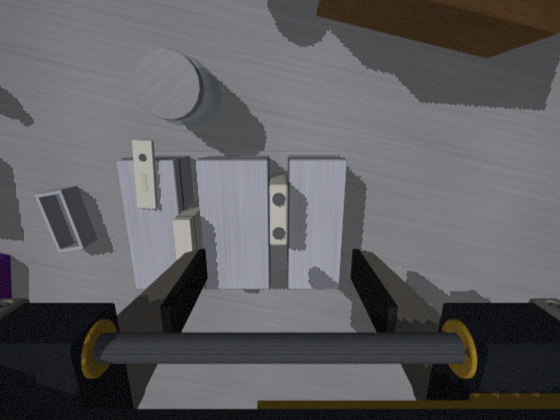

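The wrist view shows the timer's two buttons at (279,198) and (279,233), between the open fingers. The measured pose, (592.5, -162.7) at 12.3°, matches the first estimate, so I descend.

step_arm(commands="0 0 0 0.001 -0.0005 0.04 0.0919; 0 0 0 0.001 -0.0005 0.08 0.0919; 0 0 0 0.001 -0.0005 0.11 0.0919; 0 0 0 0.001 -0.0005 0.13 0.0919; 0 0 0 0.001 -0.0005 0.13 0.0919")

```text
time: 2.15
position: [587.8, -163.0, 67.0]
eef_rot: [0.995, 0.104, -0.003, -0.002]
ft_force: [0.1, 1.6, 0.5]
width: 91.8
grasp_force: 0.0
```

step_arm(commands="0 0 0 0 0 0 0.05; 0 0 0 0 0 0 0.03; 0 0 0 0 0 0 0.01; 0 0 0 0 0 0 0.01; 0 0 0 0 0 0 0.01", force=15)

```text
time: 2.65
position: [591.7, -163.1, 71.3]
eef_rot: [0.994, 0.105, 0.0, 0.0]
ft_force: [-0.1, -0.6, -0.0]
width: 54.2
grasp_force: 0.0
```

step_arm(commands="0 0 0 0 0 0 0.01; 0 0 0 0 0 0 0.01; 0 0 0 0 0 0 0.01", force=15)

```text
time: 2.95
position: [591.3, -162.9, 70.6]
eef_rot: [0.994, 0.105, -0.0, -0.0]
ft_force: [-0.2, 0.6, -0.9]
width: 30.4
grasp_force: 0.0
```

step_arm(commands="0 0 0 0 0 0 0.01; 0 0 0 0 0 0 0.01; 0 0 0 0 0 0 0.01; 0 0 0 0 0 0 0.01; 0 0 0 0 0 0 0.01", force=20)

```text
time: 3.45
position: [591.3, -162.9, 70.5]
eef_rot: [0.994, 0.105, -0.0, -0.0]
ft_force: [0.2, -0.4, -0.4]
width: 18.0
grasp_force: 20.0
```

Gripped at 18 mm. I lift it straight up slowly.

step_arm(commands="0 0 0 0 0 -0.01 0.01; 0 0 0 0 0 -0.03 0.01; 0 0 0 0 0 -0.055 0.01; 0 0 0 0 0 -0.08 0.01; 0 0 0 0 0 -0.105 0.01")

```text
time: 3.95
position: [591.3, -162.9, 177.2]
eef_rot: [0.994, 0.105, 0.0, 0.0]
ft_force: [0.5, 0.2, -0.5]
width: 17.7
grasp_force: 20.0
```

step_arm(commands="0 0 0 0 0 -0.025 0.01; 0 0 0 0 0 -0.04 0.01; 0 0 0 0 0 -0.045 0.01; 0 0 0 0 0 -0.045 0.01; 0 0 0 0 0 -0.045 0.01")

```text
time: 4.45
position: [590.7, -162.6, 219.1]
eef_rot: [0.994, 0.105, -0.001, -0.001]
ft_force: [-0.5, 0.7, -1.9]
width: 18.1
grasp_force: 20.0
```

```bash
python3 go.py 522 218.5 221 7.3
```

```text
turn [-0.08  0.11  4.75] shift m [ 0.0124 -0.3871 -0.0013]
pos [ 590.7 -162.6  219.1] q [-0.47  0.25  1.48 -0.    1.41  0.89] F [-0.5  0.7 -1.9] w 18.1 g 20.0 t 4.45
```

step_arm(commands="0 0 1 0 -0.02 0 0.01; 0 0 2 0.002 -0.055 0 0.01; 0 0 3 0.003 -0.09 0 0.01; 0 0 4 0.004 -0.125 0 0.01; 0 0 4.7 0.005 -0.16 0 0.01")

```text
time: 4.95
position: [561.5, -3.9, 218.8]
eef_rot: [0.998, 0.064, -0.001, -0.0]
ft_force: [0.6, -0.2, -1.9]
width: 17.8
grasp_force: 20.0
```

```bash
python3 go.py 522 218.5 221 7.3
```

```text
turn [-0.06  0.16  0.  ] shift m [-0.0109 -0.2257 -0.0019]
pos [561.5  -3.9 218.8] q [-0.22  0.12  1.63  0.    1.39  1.22] F [ 0.6 -0.2 -1.9] w 17.8 g 20.0 t 4.95
```

step_arm(commands="0 0 0 -0.002 -0.04 0 0.01; 0 0 0 -0.004 -0.08 0 0.01; 0 0 0 -0.006 -0.12 0 0.01; 0 0 0 -0.008 -0.155 0 0.01; 0 0 0 -0.0095 -0.19 0 0.01")

```text
time: 5.45
position: [527.7, 183.2, 218.9]
eef_rot: [0.998, 0.064, -0.001, 0.0]
ft_force: [0.7, -0.5, -1.1]
width: 17.6
grasp_force: 20.0
```

step_arm(commands="0 0 0 -0.001 -0.02 0 0.01; 0 0 0 -0.0015 -0.03 0 0.01; 0 0 0 -0.0015 -0.036 0 0.01; 0 0 0 -0.0015 -0.036 0 0.01; 0 0 0 -0.0015 -0.036 0 0.01")

```text
time: 5.95
position: [523.2, 216.4, 220.3]
eef_rot: [0.998, 0.064, -0.0, 0.0]
ft_force: [0.6, -0.2, -1.4]
width: 17.8
grasp_force: 20.0
```

```bash
python3 go.py 522 218.5 71 7.3
python3 - <<'E'
from h import *
out=[]
for n in("wrist","top","side"):
    im,d,c=grab(n);out.append(im[...,::-1]);W=cloud(d,c)
    D=np.hypot(W[...,0]-522,W[...,1]-218)<75
    w=W[D&(W[...,2]>31)&(W[...,2]<46)];print(n,len(w),cv2.minAreaRect(w[:,:2].astype(np.float32)) if len(w)>9 else "")
    w=W[D&(W[...,2]>145)&(W[...,2]<185)]
    if len(w)>9:print("timer",len(w),cv2.minAreaRect(w[:,:2].astype(np.float32)),np.percentile(w[:,2],[1,5,50]))
cv2.imwrite("pics/m.png",np.hstack([out[0][:,:400],out[2][100:520,60:460]]))
E
```

```text
turn [0.02 0.03 0.  ] shift m [-0.0008 -0.0022  0.1493]
pos [523.2 216.4 220.3] q [ 0.18  0.13  1.61 -0.    1.4   1.62] F [ 0.6 -0.2 -1.4] w 17.8 g 20.0 t 5.95
wrist 729 ((522.9142456054688, 217.67733764648438), (98.99752044677734, 44.04340362548828), 7.691933631896973)
timer 183 ((553.520751953125, 219.85565185546875), (3.346524238586426, 17.994436264038086), 6.375093460083008) [156.06100337 157.14070329 171.84759202]
top 173 ((522.0349731445312, 217.37615966796875), (99.69818115234375, 44.52609634399414), 6.856170654296875)
timer 27 ((496.9495849609375, 207.68470764160156), (8.491447448730469, 19.350723266601562), 48.507957458496094) [159.7666879  161.21198535 171.77612907]
side 547 ((522.3284301757812, 218.98757934570312), (100.92496490478516, 46.830387115478516), 7.110910415649414)
timer 336 ((521.2083740234375, 224.9737548828125), (62.68732452392578, 14.529450416564941), 19.36233139038086) [156.13310117 158.38697875 171.71693097]Traceback (most recent call last):
  File "<stdin>", line 9, in <module>
    return _nx.concatenate(arrs, 1, dtype=dtype, casting=casting)
           ~~~~~~~~~~~~~~~^^^^^^^^^^^^^^^^^^^^^^^^^^^^^^^^^^^^^^^
ValueError: all the input array dimensions except for the concatenation axis must match exactly, but along dimension 0, the array at index 0 has size 420 and the array at index 1 has size 320
```

The held timer's centre is about (522.5, 216.3) and the cradle's about (522.5, 217.9), both near 7.3°. That leaves margin in the pocket, so I lower it.

step_arm(commands="0 0 0 0 -0.0017 0.02 0.01; 0 0 0 0 -0.0017 0.05 0.01; 0 0 0 0 -0.0017 0.08 0.01; 0 0 0 0 -0.0017 0.105 0.01; 0 0 0 0 -0.0017 0.12 0.01")

```text
time: 6.6
position: [521.6, 218.2, 98.3]
eef_rot: [0.998, 0.064, -0.002, 0.0]
ft_force: [0.1, 0.9, -1.2]
width: 18.0
grasp_force: 20.0
```

step_arm(commands="0 0 0 0 0 0.008 0.01; 0 0 0 0 0 0.015 0.01; 0 0 0 0 0 0.02 0.01; 0 0 0 0 0 0.023 0.01; 0 0 0 0 0 0.023 0.01")

```text
time: 7.1
position: [523.0, 219.1, 77.8]
eef_rot: [0.998, 0.064, 0.0, -0.0]
ft_force: [-0.5, 0.6, -0.8]
width: 17.8
grasp_force: 20.0
```

```bash
python3 go.py 522 218 71 7.3
python3 - <<'E'
from h import *
im,d,c=grab("side");cv2.imwrite("pics/s2.png",cv2.resize(im[180:320,150:340,::-1],None,fx=3,fy=3))
E
```

```text
turn [-0.   -0.02  0.06] shift m [-0.0011  0.0009  0.0068]
pos [523.  219.1  77.8] q [0.18 0.28 1.74 0.   1.12 1.63] F [-0.5  0.6 -0.8] w 17.8 g 20.0 t 7.1
```

View pics/s2.png

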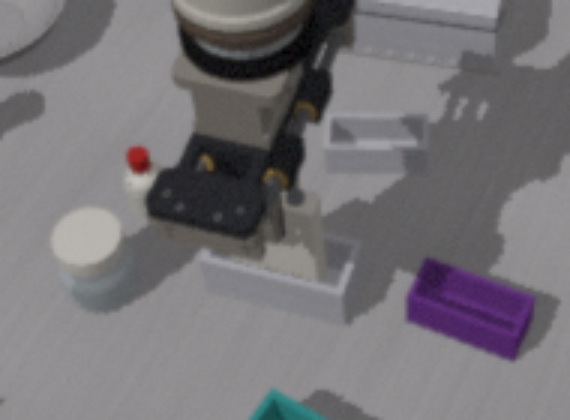

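The crop shows the timer inside the larger grey cradle (display face hidden), clear of the walls. Now I lower it to contact.

step_arm(commands="0 0 0 0 0 0.002 0.01; 0 0 0 0 0 0.003 0.01; 0 0 0 0 0 0.004 0.01; 0 0 0 0 0 0.005 0.01; 0 0 0 0 0 0.005 0.01")

```text
time: 7.65
position: [522.6, 219.0, 72.4]
eef_rot: [0.998, 0.064, -0.0, 0.0]
ft_force: [0.1, 0.9, -1.0]
width: 18.0
grasp_force: 20.0
```

step_arm(commands="0 0 0 0 0 0.0005 0.01; 0 0 0 0 0 0.001 0.01; 0 0 0 0 0 0.001 0.01")

```text
time: 7.95
position: [522.7, 219.0, 71.5]
eef_rot: [0.998, 0.064, -0.0, 0.0]
ft_force: [-0.3, -0.8, -2.0]
width: 18.3
grasp_force: 20.0
```

step_arm(commands="0 0 0 0 0 0.0005 0.01; 0 0 0 0 0 0.001 0.01; 0 0 0 0 0 0.001 0.01")

```text
time: 8.25
position: [522.9, 219.1, 71.5]
eef_rot: [0.998, 0.064, 0.0, 0.0]
ft_force: [-3.2, -1.0, 5.1]
width: 17.9
grasp_force: 20.0
```

The floor pushes back with about 5 N, so it is seated. I open the fingers.

step_arm(commands="0 0 0 0 0 0 0.022; 0 0 0 0 0 0 0.03; 0 0 0 0 0 0 0.04; 0 0 0 0 0 0 0.05; 0 0 0 0 0 0 0.06")

```text
time: 8.75
position: [522.7, 219.0, 70.5]
eef_rot: [0.998, 0.064, -0.0, 0.0]
ft_force: [0.3, -0.0, -0.1]
width: 51.8
grasp_force: 0.0
```

step_arm(commands="0 0 0 0 0 -0.01 0.06; 0 0 0 0 0 -0.03 0.06; 0 0 0 0 0 -0.06 0.06; 0 0 0 0 0 -0.09 0.06; 0 0 0 0 0 -0.12 0.06")

```text
time: 9.25
position: [522.8, 219.0, 192.6]
eef_rot: [0.998, 0.064, 0.0, -0.0]
ft_force: [-0.3, 0.5, -0.1]
width: 59.5
grasp_force: 0.0
```

step_arm(commands="0 0 0 -0.02 0 -0.02 0.06; 0 0 0 -0.06 0 -0.04 0.06; 0 0 0 -0.1 0 -0.05 0.06; 0 0 0 -0.12 0 -0.05 0.06; 0 0 0 -0.12 0 -0.05 0.06")

```text
time: 9.75
position: [402.5, 203.8, 241.9]
eef_rot: [0.998, 0.065, 0.001, -0.0]
ft_force: [1.2, -0.5, -0.9]
width: 60.4
grasp_force: 0.0
```

```bash
python3 go.py 522 218 71 7.3
python3 - <<'E'
from h import *
for n in("side","wrist"):
    im,d,c=grab(n);W=cloud(d,c)
    w=W[(np.hypot(W[...,0]-522,W[...,1]-218)<75)&(W[...,2]>80)&(W[...,2]<112)];print(n,len(w),cv2.minAreaRect(w[:,:2].astype(np.float32)),np.percentile(w[:,2],[50,95,99]))
    if n=="side":cv2.imwrite("pics/s3.png",cv2.resize(im[100:320,130:350,::-1],None,fx=2.7,fy=2.7))
    else: cv2.imwrite("pics/w3.png",im[...,::-1])
E
```

```text
turn [-0.02 -0.13  0.1 ] shift m [0.12   0.0014 0.1712]
pos [402.5 203.8 241.9] q [ 0.2  -0.2   1.89  0.    1.44  1.64] F [ 1.2 -0.5 -0.9] w 60.4 g 0.0 t 9.75
side 423 ((522.8563842773438, 221.2490997314453), (61.58457946777344, 19.729904174804688), 7.162430763244629) [ 98.91231343 103.71183831 104.81863478]
wrist 1236 ((523.2479248046875, 218.30685424804688), (61.12470245361328, 18.012845993041992), 6.943911075592041) [ 99.39345087 102.53089307 103.2341688 ]
```

View pics/s3.png

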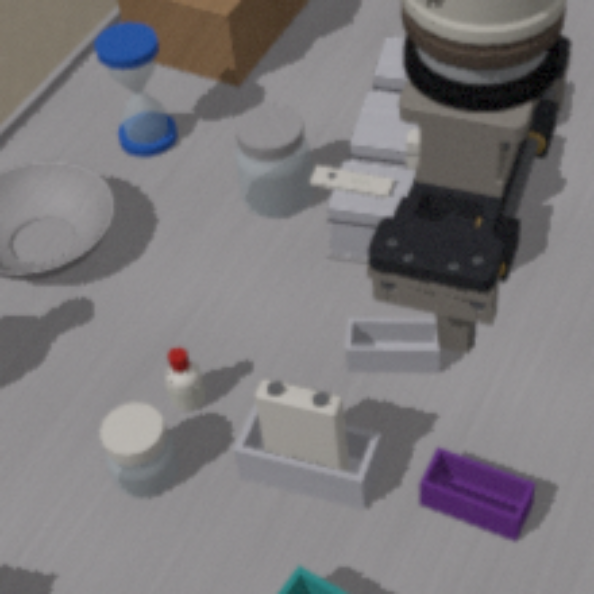

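The timer stands upright in the middle of the larger grey cradle, with its top at about 100 mm (5 + 95 mm) and the buttons up. The robot is clear, so I hand it in.

```bash
python3 -c "
from cell import bot
print(bot.finish_job())"
```

```text
the job is handed in; nothing more can be done
None
```

The timer is standing upright in the larger grey cradle: I pulled it straight up, lowered it to the floor before letting go, left the slide case alone, and handed the job in after about 10 s of the 43 s.

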